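# Survey a chill block behind the beta shield with a hand probe

### The arm

A 6-joint arm with a two-finger parallel gripper is mounted at the origin on a cart in front of the work surface, level with it; the furniture and walls round the work are solid. World frame = base frame: x ahead of the robot, y to its left, z up, the work surface at z = 0. Lengths are in m, angles in degrees, forces in N, time in s.
With the tool pointing down it reaches from about 0.25 to 0.775 m from the base axis. Payload 4 kg.
Tool frame: the origin (TCP) lies on the front face of the gripper's body, between the roots of the fingers; the fingertips stand 97 mm ahead of it and the grasp point (between the pads) lies 78 mm ahead of it; z points along the fingers, y is the line along which they close (so a half turn about z gives the same grasp; the last joint's range is limited). The gripper opens to 94 mm and grips with 3 to 60 N. Pads are 16 mm wide; open, the fingers measure 119 mm over their backs; the gripper's body (75 mm by 177 mm) begins 78 mm behind the grasp point.
Start: joints at [-70.365, 4.996, 78.535, -0, 96.463, -5.907], TCP at [0.237, -0.496, 0.303] pointing down, gripper open.
Joint ranges: [-177.83, 177.83], [-43.37, 116.18], [15.69, 146.23], [-61.86, 241.86], [9.47, 152.12], [-147.06, 147.06]. Speed limits (degrees/s): [159.86, 159.86, 180, 180, 180, 180].

### API

Orientations are given as [roll, pitch, yaw] about the fixed x, y, z axes, in that order (R = Rz(yaw) Ry(pitch) Rx(roll)).
In Python, from cell import bot, gripper_to, eyes gives the robot as it stands. Calls block until the motion is done:
- bot.move_ptp(position, orientation): joint-space move of the TCP to a pose.
- bot.servo_line(position, speed=0.15, frame=None, threshold=None): straight line of the TCP; frame=None keeps the orientation; speed is the mean speed in m/s. With threshold (N) it stops when the force on the tool has changed by that much, and returns True; else False.
- bot.move_j(angles): joint-space move.
- gripper_to(opening, effort=None): opening from 0.0 (shut) to 1.0 (fully open); effort is the grip in N (None keeps the last); returns when the fingers have stopped.
- bot.pause(seconds).
- bot.ik(position, orientation): joint angles nearest the present ones, or None.
- bot.get_state(): the state.
- eyes.camera(name): name is "side" or "top" or "wrist"; returns a dict with "img" (480x640x3 uint8, red, green, blue), "fx", "fy", "cx", "cy" (pixels), "position" and "attitude" of the camera in the world. Camera axes: x right, y up, looking along -z (the intrinsics and any distortion apply to the point x, -y, -z); pixel columns grow to the right and rows downward; lengths in m; the calibration is good to about 2 mm. A picture is of the moment at which its call begins. There is no depth.
A pose or a line that the arm cannot do raises bot.PlanningError and nothing moves.
- bot.hand_in(): hands the job in; it is judged then, once.
The state is a dict: "t": time; "joint_pos": joint angles; "qvel": joint speeds; "effort": joint torques, N m; "tcp_pos": TCP position; "eef_rot": TCP orientation; "wrist_force": force on the tool from outside, world axes, zero at the start; "wrist_torque": the same for the moment, N m; "finger_gap": opening from 0.0 (shut) to 1.0 (fully open); "grasp_force": force on a finger pad.
Only numpy, scipy, OpenCV 4.12 (cv2) and the standard library are available. Lean on these libraries where they do the work, as an engineer would, in place of code of your own. Each camera call takes 0.05 s, during which the arm holds its last target. There are 200 camera calls.

### The job

Check the contamination monitor's battery by pressing the round test button on its console fully down and letting it spring back. Then lift the hand probe out of its cradle by the top handle, carry it over the clear shield and bring it down over the chill block that stands behind the shield, until the probe's flat underside is level about a centimetre above the block, centred over it, with the long sides of probe and block parallel. Finish while holding the probe there, motionless; neither probe nor robot may touch the block or the shield, which may be contaminated, and the other things on the bench stay where they are.

Things in the scene. Friction and masses are not known exactly. Their poses are not given: they have to be found in the camera images.
- monitor: Contamination monitor, fixed. Black base plate 166 (x) x 230 (y) x 8 mm; origin: centre of its underside, z up. Probe cradle on its -y half: pocket 146 (x) x 106 (y) mm about y = -55 mm, lips up to 20 mm above the bench. On its +y half (y 19 to 111 mm) a white console, 50 mm high at the rear (+x), display sloping to the front. It stands left or right of the shield; -x faces the robot.
- test_button_top (a point): Centre of the top face of the round black push button (22 mm across, pressed straight down) on the console's rear deck, 68 mm above the bench. It stands 6 mm proud of a grey collar 38 mm across and is flush with the collar when fully down.
- test_button (a joint): Travel of the test button in m: 0 up, 0.006 fully down; a spring brings it back up, fully down takes about 5 N.
- probe: Hand probe, 0.3 to 0.45 kg: flat grey head 100 (x) x 140 (y) x 31 mm, measuring window in its flat underside, black bail handle on top. Origin: centre of the underside, z up. It starts in the cradle, underside 8 mm above the bench, its long y axis along the monitor's x axis, 3 mm play all round. A half turn makes no difference.
- probe_grip (a point): Middle of the probe's handle bar, 72 mm above the underside. The bar runs along the probe's y: 24 mm wide (x), 22 mm high (62 to 84 mm above the underside), free for 35 mm either side of the middle, 31 mm of space below it. Grip here, closing along the probe's x; the probe balances below this point.
- shield: Bench shield of clear 10 mm acrylic, fixed, walls 120 mm high: a front wall 250 mm wide (y) facing the robot (-x) and two side walls 170 mm long (x); outer size 170 x 250 mm, open at the top and the back (+x). Origin: centre of the footprint, on the bench. It stands left or right of the monitor.
- chill_block: Pale rectangular aluminium chill block with rows of small wells, 72 (x) x 110 (y) x 26 mm high, loose on the bench inside the shield, within 25 mm of the shield's middle and within 0.25 rad of its heading. Origin: centre of its underside.
- block_top (a point): Centre of the chill block's top face, 26 mm above its underside.
- bottle_buffer: Bystander: squat reagent bottle, 56 mm across, 103 mm tall, towards the back between monitor and shield. Origin: centre of its underside. About 180 mm behind it (further from the robot) stands the middle of a fixed blue ice bucket, 0.23 m across and 0.16 m tall: pass at the robot's side of it or above it, also on the way in from the right.
- tape: Bystander: roll of tape lying flat, 62 mm across, 18 mm high, near the bench edge between monitor and shield. Origin: centre of its underside.
- bottle_small: Bystander: small white-capped bottle, 34 mm across, 68 mm tall, towards the back on the right. Origin: centre of its underside.
Things that resemble listed ones, but are neither listed nor needed, are in the scene too. What is meant by the chill_block is not turquoise, and is the larger of those in its own colour.

How it is judged (in metres and radians):
On the way, in this order (a step that is already met when the one before it is completed fails the run):
1. the test button is pressed fully down (at least 5 of its 6 mm) (value of joint test_button above 0.005 m), for 0.05 s.
2. the test button is let go and is up again (within 1 mm) (value of joint test_button below 0.001 m), for 0.1 s.
3. the probe, held in the gripper, is raised above the top of the shield while it is still outside it (underside above 120 mm, 130 mm or more from the block's centre in plan) (contact force between probe and the fingers above 1 N and height (world z) of probe above 0.12 m and horizontal distance between probe and chill_block above 0.13 m), for 0.1 s.
At the end, for the whole second after the job is handed in: The gripper still holds the probe at rest over the chill block: underside 4 to 18 mm above the block's top face, centres within 10 mm in plan, long sides parallel within 0.12 rad (7 degrees), level within 0.08 rad; the probe touches neither block, shield nor monitor, and the test button is up (contact force between probe and the fingers above 1 N and z of probe in the frame of block_top between 0.004 and 0.018 m and horizontal distance between probe and block_top below 0.01 m and angle between the y axis of probe and the y axis of chill_block, either way round below 0.12 rad and angle between probe's own z axis and vertical below 0.08 rad and linear speed of probe below 0.01 m/s and angular speed of probe below 0.1 rad/s and contact force between probe and chill_block below 0.1 N and contact force between probe and shield below 0.1 N and contact force between probe and monitor below 0.1 N and value of joint test_button below 0.001 m); the arm keeps its last pose, push and grip.
It fails at once if the probe or the robot touches the chill block, or the block is shifted (contact force between chill_block and probe above 0.5 N or contact force between chill_block and the arm above 0.5 N or contact force between chill_block and the fingers above 0.5 N or distance of chill_block from where it was at the start of the episode above 0.008 m).
It fails at once if anything touches the shield (contact force between shield and anything else above 0.5 N).
It fails at once if a bystander (either bottle or the tape) is shifted by more than 20 mm (distance of any of bottle_buffer, bottle_small, tape from where it was at the start of the episode above 0.02 m).
It also fails if it takes over 64 s, if anything falls off the work surface, if the arm or the gripper's body presses on something with over 40 N, if the wrist force passes 120 N, or if a joint passes its speed limit or range.

## Working session

There is one attempt and no reset: what is moved stays moved. The work goes in short steps, each a Python script; the robot and the scene stay as the last script left them, time stands still between calls to the robot, and variables do not carry over. Pictures are saved under pics/ and viewed, at most 10 in all, crops included, and the job is handed in when it is done.

```bash
mkdir -p pics; ls; python3 - <<'E'
from cell import bot,gripper_to,eyes
import cv2
for n in ("top","side"):
    c=eyes.camera(n); cv2.imwrite(f"pics/{n}0.png",c["img"][:,:,::-1])
    print(n,{k:v for k,v in c.items() if k!="img"})
print(bot.get_state())
E
```

```text
pics
top {'fx': 479.46211823324256, 'fy': 479.46211823324256, 'cx': 308.2223161194862, 'cy': 246.17550363373513, 'position': array([ 0.36812547, -0.19418545,  1.14951949]), 'attitude': array([  4.41752851,  -0.21387178, -91.59088637])}
side {'fx': 501.14897535900906, 'fy': 501.14897535900906, 'cx': 315.61651617705036, 'cy': 233.05571716760633, 'position': array([ 0.09481717, -0.74201545,  1.00908238]), 'attitude': array([ 35.40922563,   0.46169486, -35.4020293 ])}
{'t': 0.1, 'joint_pos': array([-7.03622325e+01,  5.03767847e+00,  7.86139688e+01, -2.17032752e-03,
        9.64627287e+01, -5.90679311e+00]), 'qvel': array([-0.06079628, -0.05700026, -0.22440489, -0.01656184, -0.03437888,
        0.05673456]), 'effort': array([ 2.64142145e-03, -3.41249514e+01, -3.03302658e+01,  7.20159989e-02,
        3.04729852e-02, -8.42828945e-05]), 'tcp_pos': array([ 0.23706037, -0.4959691 ,  0.30161302]), 'eef_rot': array([-1.79886009e+02, -9.62490314e-03,  2.55443089e+01]), 'wrist_force': array([ 0.21658463,  0.07483163, -0.23433227]), 'wrist_torque': array([ 0.01364122, -0.03195651, -0.02658552]), 'grasp_force': 0.0, 'finger_gap': 0.999209984568838}
```

View pics/top0.png

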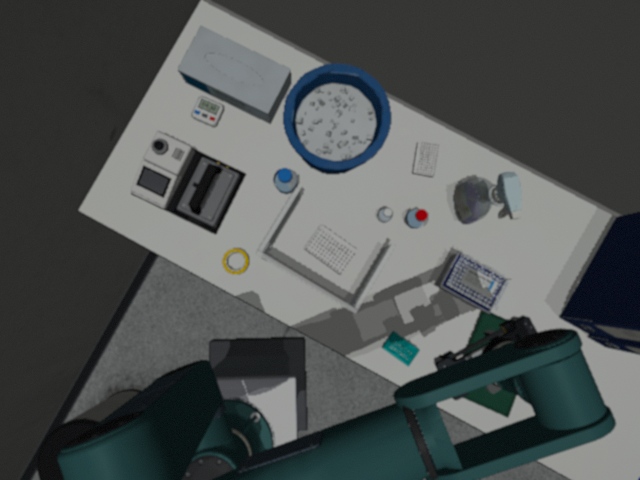

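View pics/side0.png

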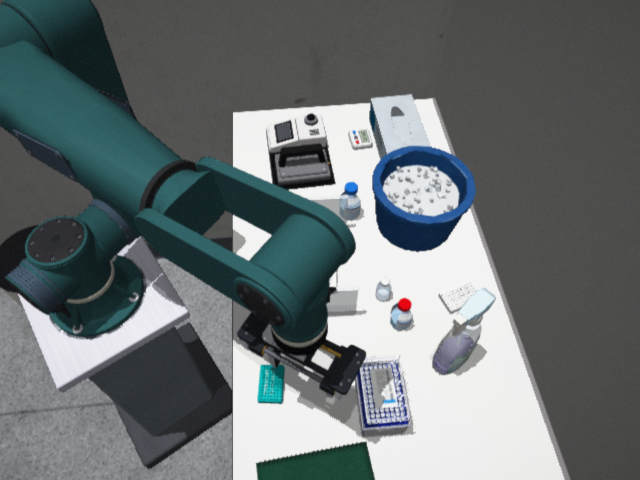

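The top view shows the monitor at about (190,180), with its button at (160,146) and the probe handle at (207,190). The shield is at about (327,250) with the block at (331,250). The side view confirms the left/right layout. I'll zoom in for rough positions.

```bash
cat > h.py <<'E'
import numpy as np, cv2
from scipy.spatial.transform import Rotation as Ro
from cell import bot,gripper_to,eyes
def pose(c): return np.array(c["position"]), Ro.from_euler("xyz",c["attitude"],degrees=True).as_matrix()
def ray(c,u,v,z):
    p,R=pose(c); d=R@np.array([(u-c["cx"])/c["fx"],-(v-c["cy"])/c["fy"],-1])
    return p+d*(z-p[2])/d[2]
def proj(c,P):
    p,R=pose(c); q=(np.atleast_2d(P)-p)@R
    return np.c_[c["cx"]+c["fx"]*q[:,0]/-q[:,2], c["cy"]-c["fy"]*q[:,1]/-q[:,2]]
def snap(n,f):
    import pickle
    c=eyes.camera(n); pickle.dump(c,open(f"pics/{f}.pkl","wb")); return c
E
python3 - <<'E'
from h import *
c=snap("top","top1")
im=c["img"][110:320,120:400,::-1]
cv2.imwrite("pics/top1.png",cv2.resize(im,(784,588),interpolation=cv2.INTER_CUBIC))
E
```

```text
(no output)
```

View pics/top1.png

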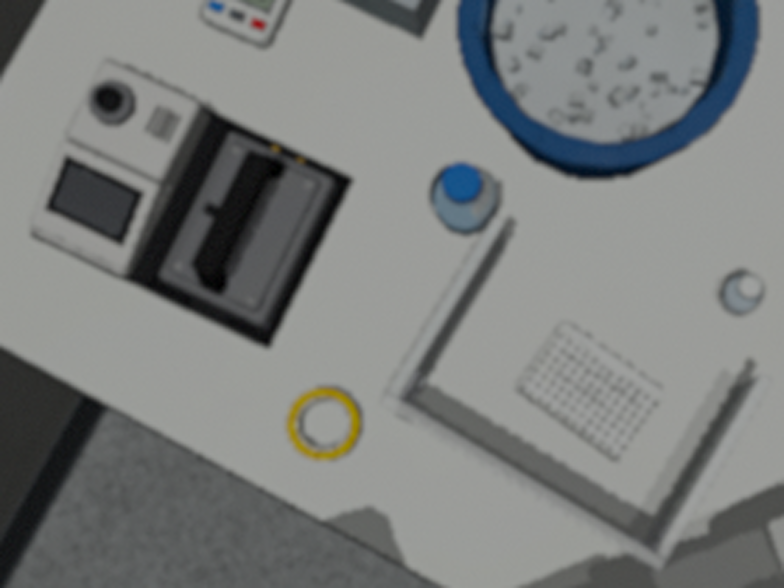

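The crop shows the button at (110,100), the handle from (268,160) to (210,285), block corners at (565,322), (662,383), (617,460) and (518,388), and the shield's front wall from (395,400) to (660,560).

```bash
python3 - <<'E'
from h import *
import pickle
c=pickle.load(open("pics/top1.pkl","rb"))
f=lambda u,v,z: ray(c,120+u/2.8,110+v/2.8,z)[:2].round(4)
print("button",f(110,100,.068))
a,b=f(268,160,.092),f(210,285,.092);print("handle",a,b,(a+b)/2,np.degrees(np.arctan2(*(a-b)[::-1])))
a,b=f(350,180,.014),f(268,345,.014);print("mon edge",a,b,np.degrees(np.arctan2(*(a-b)[::-1])),np.linalg.norm(a-b))
B=np.array([f(*p,.026) for p in [(565,322),(662,383),(617,460),(518,388)]])
print("block",B,B.mean(0),[np.degrees(np.arctan2(*(B[j]-B[i])[::-1])) for i,j in [(1,0),(2,3),(2,1),(3,0)]])
for p in [(395,400),(660,560),(512,222),(750,365)]: print("shield",f(*p,.12),f(*p,0))
print("bottle",f(462,180,.103),"tape",f(325,422,.01),"small",f(745,288,.068))
for z in (.3,.25): 
  for P in [f(110,100,.068)]:
    print(bot.ik([*P,z],[180,0,0]))
E
```

```text
button [0.6923 0.135 ]
handle [0.6328 0.0017] [0.5332 0.049 ] [0.583   0.02535] -25.4030243305566
mon edge [ 0.633  -0.0539] [0.4927 0.0182] -27.19857664796416 0.1577418777623748
block [[ 0.504  -0.2342]
 [ 0.4502 -0.314 ]
 [ 0.3867 -0.2741]
 [ 0.4493 -0.1931]] [ 0.44755 -0.25385] [np.float64(56.0127236034159), np.float64(52.30173340869424), np.float64(-32.14305478083071), np.float64(-36.920142397226)]
shield [ 0.4359 -0.0985] [ 0.4438 -0.0873]
shield [ 0.3083 -0.2977] [ 0.3013 -0.3097]
shield [ 0.5718 -0.192 ] [ 0.5956 -0.1918]
shield [ 0.4554 -0.3723] [ 0.4656 -0.3931]
bottle [ 0.6099 -0.1534] tape [ 0.4261 -0.0285] small [ 0.5227 -0.3798]
[ 6.43167975e+00  2.54917403e+01  5.36172857e+01 -2.54444375e-14
  1.00890974e+02  9.64316798e+01]
[ 6.43167975e+00  2.58820202e+01  5.87078343e+01 -2.54444375e-14
  9.54101455e+01  9.64316798e+01]
```

```bash
python3 - <<'E'
from h import *
bot.move_ptp([.62,.07,.36],[180,0,153.5])
gripper_to(0,20)
s=bot.get_state();print(s["t"],s["tcp_pos"],s["joint_pos"].round(1),s["finger_gap"])
c=snap("wrist","w1"); print({k:v for k,v in c.items() if k!="img"})
cv2.imwrite("pics/w1.png",c["img"][:,:,::-1])
print(proj(c,[[.692,.135,.068],[.583,.025,.092],[.633,-.054,.014]]))
E
```

```text
4.0 [0.62001177 0.07000335 0.36002318] [  1.2  14.5  61.2   0.  104.3 -62.3] 0.00337713719183504
{'fx': 360.0457862411311, 'fy': 360.0457862411311, 'cx': 321.0450365875016, 'cy': 238.93368719943098, 'position': array([0.55252656, 0.1039484 , 0.44150597]), 'attitude': array([-1.52036730e+01, -4.83229211e-02,  6.34982816e+01])}
[[403.94869059 247.34862   ]
 [262.65314129 207.03093971]
 [236.35968723 259.27995274]]
```

View pics/w1.png

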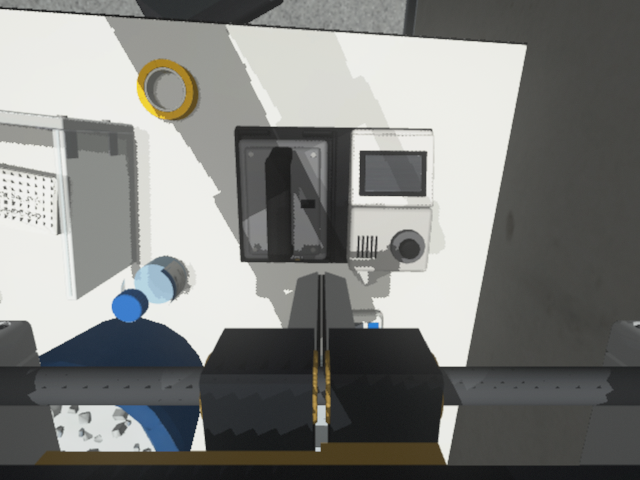

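Button top at (408,247), handle bar around u 267–292, v 147–258. I'll zoom in on the probe and button.

```bash
python3 - <<'E'
import pickle,cv2,numpy as np
c=pickle.load(open("pics/w1.pkl","rb"))
im=c["img"][120:270,232:432,::-1]
im=np.clip(im.astype(float)*1.8,0,255).astype(np.uint8)
cv2.imwrite("pics/w1z.png",cv2.resize(im,(800,600),interpolation=cv2.INTER_CUBIC))
E
```

```text
(no output)
```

View pics/w1z.png

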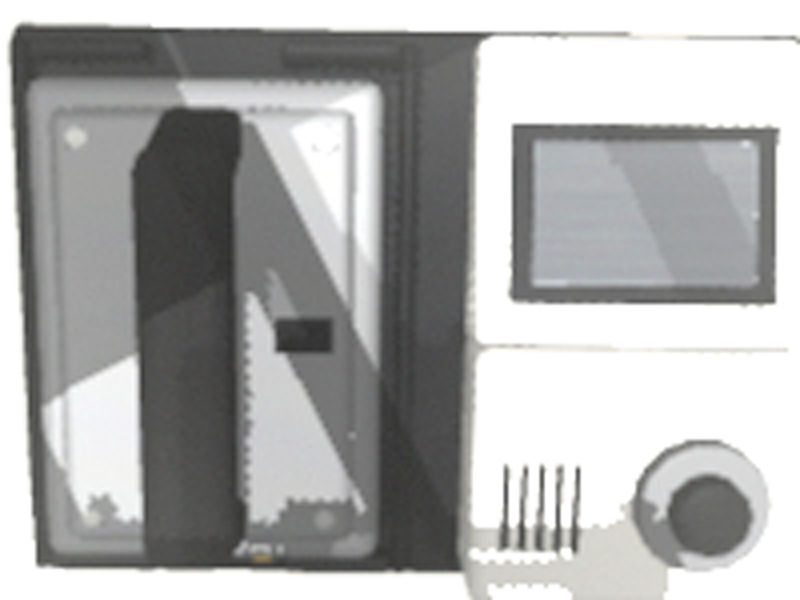

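```bash
python3 - <<'E'
from h import *
import pickle
c=pickle.load(open("pics/w1.pkl","rb"))
f=lambda u,v,z: ray(c,232+u/4-.375,120+v/4-.375,z)[:2]
an=lambda d: np.degrees(np.arctan2(d[1],d[0]))
print("button",f(710,515,.068),"collar",f(702,506,.062))
S=np.array([f(*p,.039) for p in [(77,138),(327,143),(323,521),(92,520)]]);print("head",S.mean(0),an(S[3]-S[0]),an(S[2]-S[1]),np.linalg.norm(S[1]-S[0]),np.linalg.norm(S[2]-S[3]))
H=np.array([f(*p,.035) for p in [(28,80),(383,80),(380,558),(48,555)]]);print("headout",H.mean(0),an(H[3]-H[0]),an(H[2]-H[1]),np.linalg.norm(H[1]-H[0]),np.linalg.norm(H[1]-H[2]))
L=[f(135,180,.092),f(145,500,.092),f(236,180,.092),f(243,500,.092)]
print("bar",np.mean(L,0),an(L[1]-L[0]),an(L[3]-L[2]),np.linalg.norm(L[2]-L[0]),np.linalg.norm(L[3]-L[1]))
h=np.radians(-26.5);M=np.array([[np.cos(h),-np.sin(h)],[np.sin(h),np.cos(h)]])
d=M.T@(f(710,515,.068)-S.mean(0));print("button rel head in monitor frame",d)
print("mon corner",f(12,25,.02),f(38,565,.008))
E
```

```text
button [0.69557184 0.13956246] collar [0.69450625 0.13917126]
head [0.5946672  0.03514575] -27.119950249736938 -27.44369839859636 0.06804228955425434 0.0674328264563655
headout [0.59358303 0.03690536] -27.438594777419297 -26.610572293140027 0.09657939301203801 0.13686986793948147
bar [0.58913158 0.04002598] -27.000197595902797 -26.49393053937443 0.024046132621960474 0.02474680385386429
button rel head in monitor frame [0.04371252 0.13846953]
mon corner [0.49490794 0.02515575] [ 0.63867461 -0.05187689]
```

```bash
python3 - <<'E'
from h import *
P=[.6947,.138]
bot.move_ptp([*P,.20],[180,0,153.5])
f0=bot.get_state()["wrist_force"]
for z in (.170,.166,.164,.162,.160,.1585,.157):
    h=bot.servo_line([*P,z],speed=.02,threshold=14)
    s=bot.get_state(); print(z,h,s["tcp_pos"].round(4),(s["wrist_force"]-f0).round(2))
    if h: break
bot.pause(.15)
s=bot.get_state(); print(s["tcp_pos"].round(4),(s["wrist_force"]-f0).round(2))
c=snap("wrist","press")
bot.servo_line([*P,.20],speed=.05)
bot.pause(.2)
s=bot.get_state(); print(s["t"],s["tcp_pos"].round(4),(s["wrist_force"]-f0).round(2))
E
```

```text
0.17 False [0.6948 0.138  0.1702] [-0.4   0.17 -1.79]
0.166 False [0.695  0.138  0.1667] [0.26 0.   1.92]
0.164 False [0.695  0.138  0.1646] [1.03 0.56 3.  ]
0.162 False [0.695  0.138  0.1635] [-0.59  0.68  6.06]
0.16 False [0.6949 0.1381 0.1634] [-3.01 -1.12 11.69]
0.1585 False [0.6949 0.138  0.1633] [-5.24 -0.86 15.97]
0.157 False [0.6949 0.138  0.1632] [-7.32 -1.08 19.13]
[0.6949 0.138  0.1632] [-6.43 -1.73 18.99]
9.4917 [0.6945 0.138  0.1995] [0.16 0.14 0.08]
```

The force profile shows about 6 N at the hard stop, roughly 6 mm of travel and a clean release, so the press worked. Now the grasp.

```bash
python3 - <<'E'
from h import *
P=[.5945,.036]
bot.servo_line([.6947,.138,.26],speed=.15)
bot.move_ptp([*P,.26],[180,0,153]); gripper_to(1)
print(bot.servo_line([*P,.159],speed=.06,threshold=10))
s=bot.get_state();print(s["tcp_pos"].round(4),s["wrist_force"].round(2))
gripper_to(0,30); bot.pause(.2)
s=bot.get_state();print(s["finger_gap"]*94,s["grasp_force"],s["wrist_force"].round(2),s["wrist_torque"].round(2))
bot.servo_line([*P,.19],speed=.06); bot.servo_line([*P,.32],speed=.12); bot.pause(.3)
s=bot.get_state();print(s["t"],s["tcp_pos"].round(4),s["finger_gap"]*94,s["grasp_force"],s["wrist_force"].round(2),s["wrist_torque"].round(2))
c=snap("wrist","w2"); cv2.imwrite("pics/w2.png",c["img"][:,:,::-1])
E
```

```text
False
[0.5947 0.036  0.1595] [-0.09 -0.77  0.68]
23.872172764454145 30.000162720680237 [-1.82 -2.59  0.5 ] [-0.39  0.08 -0.04]
17.425 [0.5944 0.036  0.3195] 23.955036426390368 29.999230206012726 [ 0.05 -0.54 -4.24] [ 0.04 -0.15  0.01]
```

View pics/w2.png

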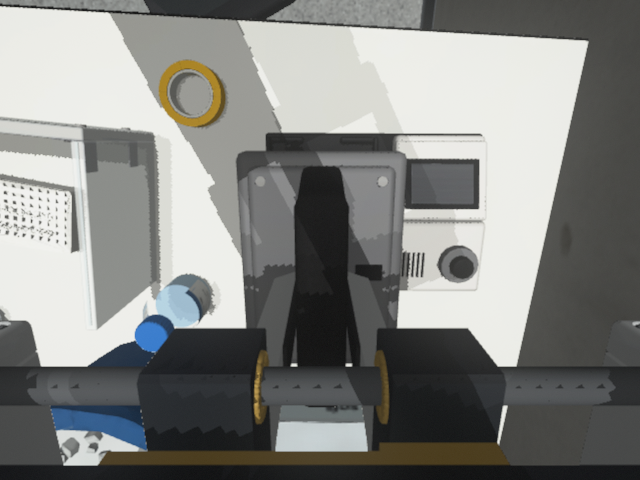

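The probe hangs from the handle, gripped near its middle, with head front screws at (260,181) and (383,181). Next I'll carry it over the shield to a spot where the wrist camera can see the whole block past the probe.

```bash
python3 - <<'E'
from h import *
import pickle
bot.servo_line([.5945,.036,.36],speed=.15)
bot.move_ptp([.345,-.40,.36],[180,0,55]); bot.pause(.3)
s=bot.get_state();print(s["t"],s["tcp_pos"].round(4),s["joint_pos"].round(1),s["grasp_force"],s["wrist_force"].round(2),s["wrist_torque"].round(2))
c=snap("wrist","w3"); cv2.imwrite("pics/w3.png",c["img"][:,:,::-1])
d=snap("side","s3");print(proj(c,[.4476,-.254,.026]))
# both screws seen in w2: solve height from spacing 68 mm
c=pickle.load(open("pics/w2.pkl","rb"))
T=np.array([.5944,.036]);y=np.radians(153)
for z in (.195,.2,.205):
    a,b=ray(c,260,181,z)[:2],ray(c,383,181,z)[:2]
    m=(a+b)/2-T; print(z,np.linalg.norm(a-b),m@[np.cos(y),np.sin(y)],m@[-np.sin(y),np.cos(y)],np.degrees(np.arctan2(*(a-b)[::-1])))
E
```

```text
20.0167 [ 0.3455 -0.3997  0.36  ] [-55.3   2.   75.3   0.  102.8 -20.4] 29.999148845672607 [ 0.27 -0.07 -4.36] [-0.02 -0.03  0.  ]
[[320.71579092  40.63452574]]
0.195 0.06987494125839858 0.05375372814866076 -0.0006748537662513952 -117.00422994110697
0.2 0.06817918546430844 0.05428038757963705 -0.0006662947229909774 -117.0042299411069
0.205 0.0664834296702184 0.05480704701061345 -0.0006577356797305006 -117.00422994110697
```

View pics/w3.png

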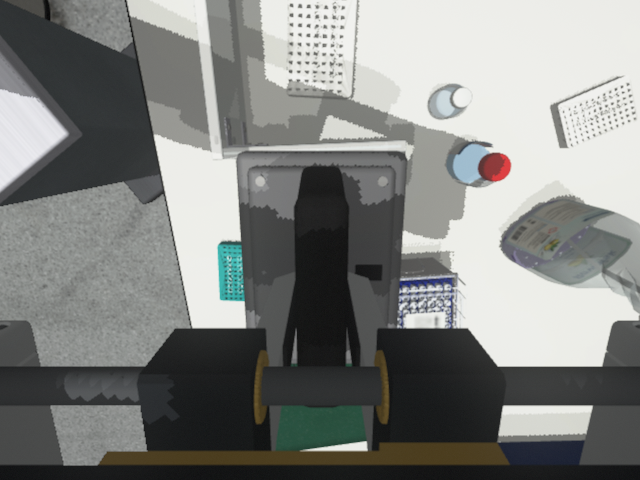

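The block's near end is at v≈97 and its far end is cut off at the top. Moving 35 mm forward should show all of it.

```bash
python3 - <<'E'
from h import *
bot.servo_line([.366,-.371,.36],speed=.1); bot.pause(.2)
s=bot.get_state();print(s["t"],s["tcp_pos"].round(4))
c=snap("wrist","w4"); print(proj(c,[.4476,-.254,.026]))
im=c["img"][0:150,200:400,::-1]
cv2.imwrite("pics/w4z.png",cv2.resize(im,(800,600),interpolation=cv2.INTER_CUBIC))
E
```

```text
20.825 [ 0.3657 -0.3714  0.36  ]
[[320.12953381  76.71380554]]
```

View pics/w4z.png

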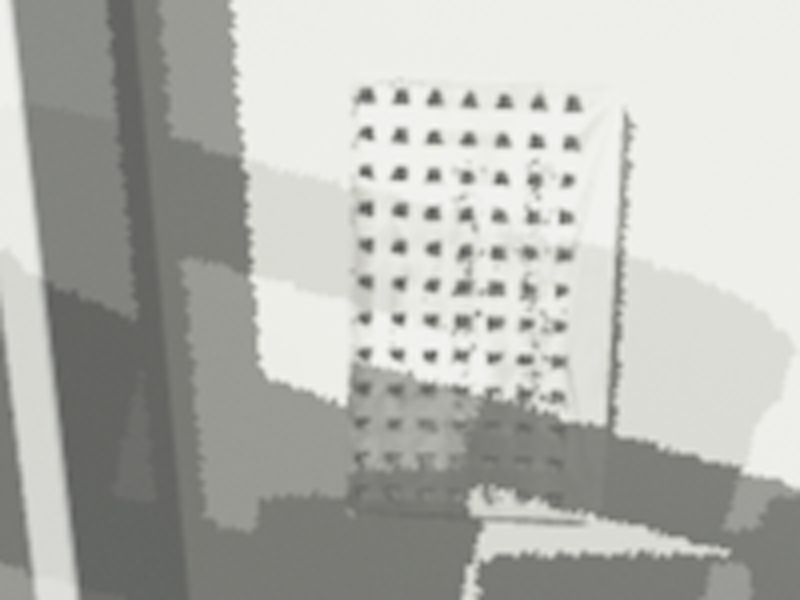

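The block spans roughly u 352–620 and v 84–515 in the crop, which starts at (200,0) at 4x scale. Its right border is washed out by glare.

```bash
python3 - <<'E'
from h import *
import pickle
c=pickle.load(open("pics/w4.pkl","rb"))
f=lambda u,v,z: ray(c,200+u/4-.375,v/4-.375,z)[:2]
an=lambda d: np.degrees(np.arctan2(d[1],d[0]))
z=.026
Q=np.array([f(*p,z) for p in [(353,85),(622,85),(603,517),(351,513)]])
print(Q.round(4),Q.mean(0),"long",an(Q[0]-Q[3]),an(Q[1]-Q[2]),"short",an(Q[1]-Q[0]),an(Q[2]-Q[3]))
print([np.linalg.norm(Q[i]-Q[(i+1)%4]).round(4) for i in range(4)])
W=np.array([f(*p,z) for p in [(367,97),(573,103),(560,495),(363,497)]])
print("wells",an(W[0]-W[3]),an(W[1]-W[2]),an(W[1]-W[0]),an(W[2]-W[3]),[np.linalg.norm(W[i]-W[(i+1)%4]).round(4) for i in range(4)],W.mean(0))
e=(W[0]-W[3])/np.linalg.norm(W[0]-W[3]);p=(W[1]-W[0])/6
print("centre w/8 cols",W.mean(0)+p/2)
# overlay rect
def rect(x,y,a,z=.026):
    a=np.radians(a);l=np.array([np.cos(a),np.sin(a)]);w=np.array([l[1],-l[0]])
    C=np.array([x,y])
    return np.array([[*(C+s*.055*l+t*.036*w),z] for s,t in [(1,-1),(1,1),(-1,1),(-1,-1)]])
x,y=Q.mean(0);a=(an(Q[0]-Q[3])+an(Q[1]-Q[2])+an(Q[1]-Q[0])+an(Q[2]-Q[3])+180)/4
print(x,y,a,((proj(c,rect(x,y,a))-[200,0]+.375)*4).round(0))
t=pickle.load(open("pics/top1.pkl","rb")); print("in top crop:",((proj(t,rect(x,y,a))-[120,110])*2.8).round(0))
E
```

```text
[[ 0.4509 -0.1916]
 [ 0.5075 -0.2313]
 [ 0.4444 -0.3167]
 [ 0.3881 -0.2759]] [ 0.44770437 -0.25388385] long 53.28004119820343 53.542728904594924 short -35.03569605914619 -35.91114354938202
[np.float64(0.0691), np.float64(0.1062), np.float64(0.0695), np.float64(0.1051)]
wells 53.08395729742112 53.73638825690463 -36.524750841580904 -34.48651837975089 [np.float64(0.053), np.float64(0.0962), np.float64(0.0542), np.float64(0.0982)] [ 0.4445652  -0.25072953]
centre w/8 cols [ 0.44811683 -0.25335997]
0.44770436533622326 -0.2538838514009316 53.96898262356754 [[345.  73.]
 [626.  78.]
 [609. 526.]
 [348. 521.]]
in top crop: [[512. 386.]
 [561. 316.]
 [669. 390.]
 [621. 461.]]
```

```bash
python3 - <<'E'
from h import *
P=[.4478,-.2537]
bot.servo_line([*P,.36],speed=.12,frame=[180,0,54])
print(bot.servo_line([*P,.25],speed=.1,threshold=8))
bot.pause(.2)
print(bot.servo_line([*P,.188],speed=.03,threshold=6)); bot.pause(.6)
s=bot.get_state();print(s["t"],s["tcp_pos"].round(4),s["eef_rot"].round(2),abs(s["qvel"]).max(),s["grasp_force"],s["wrist_force"].round(2),s["wrist_torque"].round(2))
c=snap("wrist","w5"); d=snap("side","s5");t=snap("top","t5")
a=cv2.resize(d["img"][200:400,220:440,::-1],(400,364),interpolation=cv2.INTER_CUBIC)
b=cv2.resize(c["img"][:,:,::-1],(400,300))
b=cv2.copyMakeBorder(b,0,64,0,0,cv2.BORDER_CONSTANT)
cv2.imwrite("pics/f5.png",np.hstack([a,b]))
E
```

```text
False
False
26.4833 [ 0.4478 -0.2537  0.188 ] [180.  -0.  54.] 0.08282993385565679 29.999184608459473 [ 0.01 -0.01 -4.59] [ 0.01 -0.05  0.05]
```

View pics/f5.png

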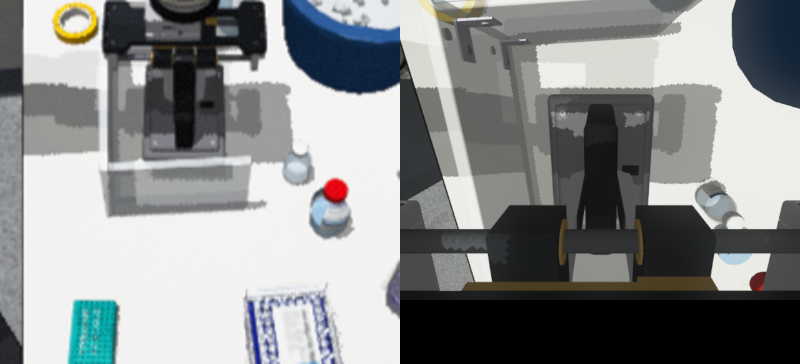

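The probe hangs level inside the shield and clear of its walls. Its screws are in the same image position as after the lift, so it hasn't slipped, and the wrist force is still just the probe's weight.

```bash
python3 -c "
from cell import bot
print(bot.hand_in())"
```

```text
the job is handed in; nothing more can be done
None
```

I pressed and released the test button, carried the probe over the shield and handed the job in at about 26 s, holding it still, level and centred with its underside about 1 cm above the chill block; I felt no contact with the block or shield, and no verdict was returned.

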